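# Level the counter scale with the drawer knobs

### The arm

A 6-joint arm with a two-finger parallel gripper is mounted at the origin on the work surface. World frame = base frame: x ahead of the robot, y to its left, z up, the work surface at z = 0. Lengths are in mm, angles in rad, forces in N, time in s.
With the tool pointing down it reaches from about 275 to 750 mm from the base axis. Payload 10.2 kg.
Tool frame: the origin (TCP) lies at the very end of the fingers, on their centre line; the grasp point (between the pads) lies 19 mm behind it (ctrl.tcp_to_grasp is the distance from the TCP to the grasp point, in mm); z points along the fingers, x is the direction in which the jaws open and shut, and the axes are right-handed (so a half turn about z gives the same grasp; the last joint's range is limited). The gripper opens to 85 mm and grips with 20 to 120 N. Pads are 22 mm wide; open, the fingers measure 114 mm over their backs; the gripper's body (76 mm by 85 mm) begins 54 mm behind the grasp point. The pads swing forward as they close: fully open they stand 13 mm farther back than shut.
Start: joints at [0.983, 0.313, 1.498, -0, 1.331, -0.223], TCP at [187.313, 490.454, 198.194] pointing down, gripper open.
Joint ranges: [-2.94, 2.94], [-0.97, 2.17], [0.19, 2.56], [-1.23, 4.37], [0.02, 3.11], [-2.88, 2.88]. Speed limits (rad/s): [2.39, 2.39, 3.01, 3.14, 3.14, 3.14].

### API

Orientations are given as a unit quaternion [w, x, y, z].
In Python, from rig import monitor, vision, order, ctrl gives the robot as it stands. The module is installed in compiled form; this text tells all that it offers.
- The arm moves only by the shell command python3 -m pendant 'ROWS' [FORCE]. ROWS is JSON, a list that holds one entry, the list of rows, each a list of 5 numbers: the closure, from -1 (fully open) to 1 (shut), then the shift along the world's x, y, z in m, then the turn about the world's z in degrees. In form: [[[fingers, dx, dy, dz, spin], ...]]. A call has 1 to 20 rows; each row is the pose to reach, as a shift and turn from the pose commanded when the call began; what a row does not reach only later rows make up. A row lasts 1/10 s, in which the tool goes at most 50 mm and 8.59 degrees, less where a joint would pass 70% of its speed; a pose out of reach is approached as far as the arm can. A call with a gripper value outside its range is refused whole. The fingers move at their own pace and stop on an object; FORCE is the grip in N (left out, the last holds). Time passes only in rows, so rows that repeat a pose let the fingers close. It gives the time, the measured TCP pose, the force and the opening at its end, in the units of the state.
- monitor.sense(): the state, without advancing time (a new reading comes with each control period).
- vision.capture(name): name is "side" or "top" or "wrist"; returns (picture, depth): 480x640x3 uint8, red, green, blue; 480x640 float32, mm along the optical axis (not along the pixel's ray), 0 where there is no reading.
- vision.camera_info(name): a dict with "fov_y" (degrees; the focal length in pixels is half the picture's height over the tangent of half this angle, whatever the lens; pixels are square), "cx", "cy" (the principal point, pixels), "R" (3x3) and "t" (3): a world point X has camera coordinates R X + t; the wrist camera has in their place "hand_eye" (4x4, takes a point from camera to tool coordinates, whose origin is the TCP and whose axes are the tool frame's). Camera axes: x right, y down, z forward; pixel columns grow to the right and rows downward; lengths in mm; the calibration is good to about 2 mm. A picture is of the moment at which its call begins: read the wrist's pose just before it. camera_info takes no time and is no camera call.
- order.finish_job(): hands the job in, once; it reports no verdict.
The state is a dict: "time_s": time; "joints": joint angles; "dq": joint speeds; "tau": joint torques, N m; "eef_pos": TCP position; "ee_rot": TCP orientation; "force": force on the tool from outside, world axes, zero at the start; "wrist_torque": the same for the moment, N m; "grip_width": opening from 0.0 (shut) to 1.0 (fully open).
Only numpy, scipy, OpenCV 4.12 (cv2) and the standard library are available. Lean on these libraries where they do the work, as an engineer would, in place of code of your own. Each camera call takes 0.05 s, during which the arm holds its last target.

### The job

Share all six brass knobs, the loose one on the bench included, between the two pans of the counter scale so that it comes to rest level, with its two black pointers in line. Every knob must stand upright on a pan; leave the other goods on the bench where they are.

Things in the scene. Friction and masses are not known exactly. Their poses are not given: they have to be found in the camera images.
- pan_left_top (a point): centre of the upper face of the scale's left pan: a flat square steel plate 180 x 180 with a rim 4 high; x and y run parallel to its sides, z up. The scale is a fixed low grey counter scale 400 wide and 130 deep; the pans sit side by side, centres 230 apart along the scale's y, 80 above the bench when level, this one on the scale's +y side. Where a knob stands on a pan makes no difference to the balance.
- pan_left (a joint): height of the left pan above its level position, in m: 0 level, positive up, stops at +0.008 and -0.008. The pans stay horizontal and are linked: as one sinks the other rises by the same amount. One small knob too many moves each pan about 8 mm, to their stops; they settle within about 1 s. Black pointers on the facing edges of the pans are in line when level.
- pan_right_top (a point): centre of the upper face of the scale's right pan: a flat square steel plate 180 x 180 with a rim 4 high; x and y run parallel to its sides, z up. The scale is a fixed low grey counter scale 400 wide and 130 deep; the pans sit side by side, centres 230 apart along the scale's y, 80 above the bench when level, this one on the scale's -y side. Where a knob stands on a pan makes no difference to the balance.
- pan_right (a joint): height of the right pan above its level position, in m: 0 level, positive up, stops at +0.008 and -0.008. The pans stay horizontal and are linked: as one sinks the other rises by the same amount. One small knob too many moves each pan about 8 mm, to their stops; they settle within about 1 s. Black pointers on the facing edges of the pans are in line when level.
- knob_big_mid (a point): large brass knob of the same turned shape: head 58 dia., straight-sided from 14 to 54 above its underside, foot 42 dia., 60 high overall, about 240 g, as heavy as three small ones. Point: on its axis, half-way up (30 above its underside); z up along its axis. Stands on one of the pans at the start.
- knob_1_mid (a point): small brass drawer knob, same as the other four small ones: turned, foot 26 dia. x 6 high, short neck 19 dia., straight-sided head 36 dia. from 14 to 38 above its underside, 44 high overall, about 80 g. Point: on its axis, half-way up (22 above its underside); z up along its axis. Stands on one of the pans at the start, at least 60 from its neighbours, centre to centre.
- knob_2_mid (a point): small brass drawer knob, same as the other four small ones: turned, foot 26 dia. x 6 high, short neck 19 dia., straight-sided head 36 dia. from 14 to 38 above its underside, 44 high overall, about 80 g. Point: on its axis, half-way up (22 above its underside); z up along its axis. Stands on one of the pans at the start, at least 60 from its neighbours, centre to centre.
- knob_3_mid (a point): small brass drawer knob, same as the other four small ones: turned, foot 26 dia. x 6 high, short neck 19 dia., straight-sided head 36 dia. from 14 to 38 above its underside, 44 high overall, about 80 g. Point: on its axis, half-way up (22 above its underside); z up along its axis. Stands on one of the pans at the start, at least 60 from its neighbours, centre to centre.
- knob_4_mid (a point): small brass drawer knob, same as the other four small ones: turned, foot 26 dia. x 6 high, short neck 19 dia., straight-sided head 36 dia. from 14 to 38 above its underside, 44 high overall, about 80 g. Point: on its axis, half-way up (22 above its underside); z up along its axis. Stands on one of the pans at the start, at least 60 from its neighbours, centre to centre.
- knob_5_mid (a point): small brass drawer knob, same as the other four small ones: turned, foot 26 dia. x 6 high, short neck 19 dia., straight-sided head 36 dia. from 14 to 38 above its underside, 44 high overall, about 80 g. Point: on its axis, half-way up (22 above its underside); z up along its axis. Stands on the bench beside the scale at the start.
- carton_a_mid (a point): bystander, not to be disturbed: plain yellow carton with a white panel, 75 x 110 x 45 (mm). Point: its middle.
- carton_b_mid (a point): bystander, not to be disturbed: plain brown carton with a white panel, 60 x 90 x 35 (mm). Point: its middle.
- tray_mid (a point): bystander, not to be disturbed: open white cardboard tray of small cartons, 150 x 190 x 55 (mm). Point: its middle.
- pull_mid (a point): bystander, not to be disturbed: steel T-bar drawer pull lying flat, 140 long, bar 12 thick, with two legs 30 (mm). Point: its middle.
- tape_mid (a point): bystander, not to be disturbed: roll of brown tape lying flat, 90 outside diameter, 24 high (mm). Point: its middle.
- wrench_mid (a point): bystander, not to be disturbed: open spanner lying flat. Point: its middle.
- jar_mid (a point): bystander, not to be disturbed: small closed glass jar, 64 diameter, 75 high (mm). Point: its middle.
Things that resemble listed ones, but are neither listed nor needed, are in the scene too. What is shaped like the part that bears knob_2_mid but blue is not meant.

How it is judged (in metres and radians):
At the end, for the whole second after the job is handed in: All six knobs stand upright (within 0.15 rad) on the pans, each resting on a pan's plate (height within 6 mm) with its centre inside the pan's outline (88 mm either side of its centre); both pans are within 3 mm of level and still (under 10 mm/s) (((x of knob_big_mid in the frame of pan_left_top between -0.088 and 0.088 m and y of knob_big_mid in the frame of pan_left_top between -0.088 and 0.088 m and z of knob_big_mid in the frame of pan_left_top between 0.024 and 0.036 m) or (x of knob_big_mid in the frame of pan_right_top between -0.088 and 0.088 m and y of knob_big_mid in the frame of pan_right_top between -0.088 and 0.088 m and z of knob_big_mid in the frame of pan_right_top between 0.024 and 0.036 m)) and ((x of knob_1_mid in the frame of pan_left_top between -0.088 and 0.088 m and y of knob_1_mid in the frame of pan_left_top between -0.088 and 0.088 m and z of knob_1_mid in the frame of pan_left_top between 0.016 and 0.028 m) or (x of knob_1_mid in the frame of pan_right_top between -0.088 and 0.088 m and y of knob_1_mid in the frame of pan_right_top between -0.088 and 0.088 m and z of knob_1_mid in the frame of pan_right_top between 0.016 and 0.028 m)) and ((x of knob_2_mid in the frame of pan_left_top between -0.088 and 0.088 m and y of knob_2_mid in the frame of pan_left_top between -0.088 and 0.088 m and z of knob_2_mid in the frame of pan_left_top between 0.016 and 0.028 m) or (x of knob_2_mid in the frame of pan_right_top between -0.088 and 0.088 m and y of knob_2_mid in the frame of pan_right_top between -0.088 and 0.088 m and z of knob_2_mid in the frame of pan_right_top between 0.016 and 0.028 m)) and ((x of knob_3_mid in the frame of pan_left_top between -0.088 and 0.088 m and y of knob_3_mid in the frame of pan_left_top between -0.088 and 0.088 m and z of knob_3_mid in the frame of pan_left_top between 0.016 and 0.028 m) or (x of knob_3_mid in the frame of pan_right_top between -0.088 and 0.088 m and y of knob_3_mid in the frame of pan_right_top between -0.088 and 0.088 m and z of knob_3_mid in the frame of pan_right_top between 0.016 and 0.028 m)) and ((x of knob_4_mid in the frame of pan_left_top between -0.088 and 0.088 m and y of knob_4_mid in the frame of pan_left_top between -0.088 and 0.088 m and z of knob_4_mid in the frame of pan_left_top between 0.016 and 0.028 m) or (x of knob_4_mid in the frame of pan_right_top between -0.088 and 0.088 m and y of knob_4_mid in the frame of pan_right_top between -0.088 and 0.088 m and z of knob_4_mid in the frame of pan_right_top between 0.016 and 0.028 m)) and ((x of knob_5_mid in the frame of pan_left_top between -0.088 and 0.088 m and y of knob_5_mid in the frame of pan_left_top between -0.088 and 0.088 m and z of knob_5_mid in the frame of pan_left_top between 0.016 and 0.028 m) or (x of knob_5_mid in the frame of pan_right_top between -0.088 and 0.088 m and y of knob_5_mid in the frame of pan_right_top between -0.088 and 0.088 m and z of knob_5_mid in the frame of pan_right_top between 0.016 and 0.028 m)) and angle between each of knob_big_mid, knob_1_mid, knob_2_mid, knob_3_mid, knob_4_mid, knob_5_mid's own z axis and vertical below 0.15 rad and value of joint pan_left between -0.003 and 0.003 m and velocity of joint pan_left between -0.01 and 0.01 m/s and value of joint pan_right between -0.003 and 0.003 m and velocity of joint pan_right between -0.01 and 0.01 m/s); the robot touches nothing.
It fails at once if a bystander is shifted by more than 40 mm (distance of any of carton_a_mid, carton_b_mid, tray_mid, pull_mid, tape_mid, wrench_mid, jar_mid from where it was at the start of the episode above 0.04 m).
It also fails if it takes over 58 s, if anything falls off the work surface, if the arm or the gripper's body presses on something with over 40 N, if the wrist force passes 120 N, or if a joint passes its speed limit or range.

## Working session

There is one attempt and no reset: what is moved stays moved. The work goes in short steps, Python scripts to look and compute and a shell command to move; the robot and the scene stay as the last step left them, time stands still between calls to the robot, and variables do not carry over. Pictures are saved under pics/ and viewed, and the job is handed in when it is done.

```bash
mkdir -p pics
cat > h.py <<'E'
import numpy as np, cv2
from rig import monitor, vision, order, ctrl
def K(i): 
    f=240/np.tan(np.radians(i["fov_y"]/2)); return f,i["cx"],i["cy"]
def cap(name,fn=None):
    p,d=vision.capture(name)
    if fn: cv2.imwrite('pics/'+fn,p[:,:,::-1])
    return p,d
def cloud(name,d):
    i=vision.camera_info(name); f,cx,cy=K(i)
    v,u=np.mgrid[0:480,0:640]
    P=np.stack([(u-cx)/f*d,(v-cy)/f*d,d],-1)
    return (P-np.array(i["t"]))@np.array(i["R"])   # R^T(P-t)
E
python3 - <<'E'
from h import *
print(monitor.sense()); 
for n in("side","top","wrist"):
    print(n,vision.camera_info(n))
for n in("side","top"):
    p,d=cap(n,n+'0.png'); np.savez(''+n+'0.npz',p=p,d=d)
E
```

```text
{'time_s': 0.0, 'joints': array([ 9.82602829e-01,  3.13468166e-01,  1.49843078e+00,  6.93917853e-06,
        1.33103606e+00, -2.23414782e-01]), 'dq': array([ 9.14947556e-06, -8.49312013e-04,  3.59934985e-05,  1.02671707e-03,
        1.76504999e-03, -5.39127953e-04]), 'tau': array([-6.34415610e-04, -4.12270081e+01, -2.59744442e+01, -2.54200258e-04,
        4.20377110e-03,  3.03721959e-05]), 'eef_pos': array([187.13252485, 490.18901811, 197.62819463]), 'ee_rot': array([ 2.45571358e-04,  8.23633266e-01,  5.67122380e-01, -6.24650632e-04]), 'force': array([ 0.29590771, -1.25856229, -0.09607702]), 'wrist_torque': array([ 0.00054098,  0.03314208, -0.02782237]), 'grip_width': 0.9950309645821583}
side {'fov_y': 48.41597376850932, 'cx': 324.4107624733678, 'cy': 235.77585314006856, 'R': array([[-0.97860409, -0.20497838, -0.01782947],
       [-0.12932478,  0.68018164, -0.72154559],
       [ 0.16002853, -0.70380168, -0.69213732]]), 't': array([ 505.53890766,  149.07174789, 1206.83108661])}
top {'fov_y': 46.30580799619116, 'cx': 321.44744363578104, 'cy': 240.63338821081118, 'R': array([[-0.01370981, -0.99981445,  0.01353145],
       [-0.99158452,  0.01185219, -0.12891731],
       [ 0.12873301, -0.01518501, -0.99156302]]), 't': array([  -8.09862853,  548.03286746, 1307.76402595])}
wrist {'fov_y': 69.00492576116699, 'cx': 317.3787604945646, 'cy': 238.28131116751268, 'hand_eye': array([[ 9.99997250e-01, -1.94405620e-03,  1.31147121e-03,
         1.23273003e+00],
       [ 1.40612365e-03,  9.44637833e-01,  3.28111853e-01,
        -8.46612259e+01],
       [-1.87673320e-03, -3.28109107e-01,  9.44637969e-01,
        -1.76583406e+02],
       [ 0.00000000e+00,  0.00000000e+00,  0.00000000e+00,
         1.00000000e+00]])}
```

View pics/top0.png

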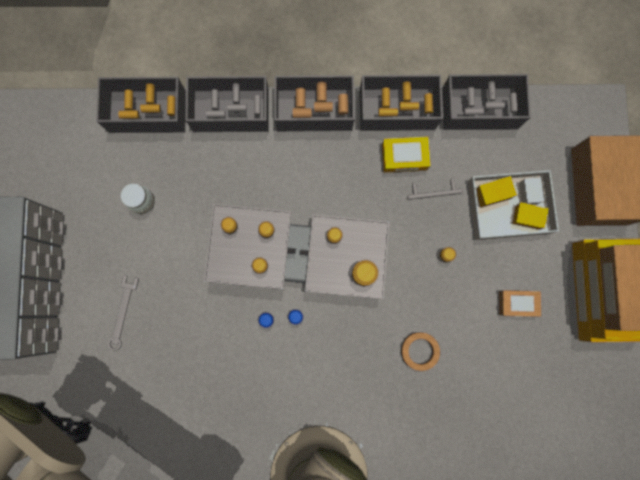

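View pics/side0.png

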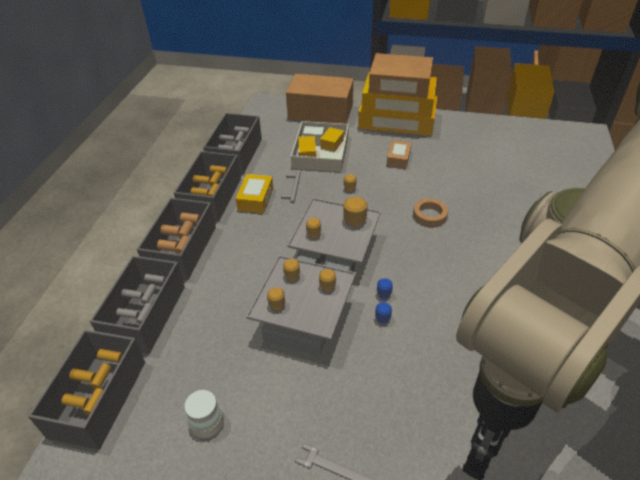

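The top view shows three small knobs on the left pan at about (229,225), (266,229) and (260,265). The right pan holds the big knob at (365,273) and a small one at (334,235), and the loose knob is on the bench at (448,255). By mass, the loose knob belongs on the left pan, which makes it 4 units each side. The blue knobs at (265,320) and (296,317) are decoys. Next I measure positions.

```bash
cat > meas.py <<'E'
from h import *
def knobs(name,p,d):
    W=cloud(name,d); hsv=cv2.cvtColor(p,cv2.COLOR_RGB2HSV)
    m=((hsv[...,0]>8)&(hsv[...,0]<28)&(hsv[...,1]>120)&(d>0)&(W[...,0]>250)&(W[...,0]<650)&(abs(W[...,1])<420)).astype(np.uint8)
    n,l,s,c=cv2.connectedComponentsWithStats(m)
    for k in range(1,n):
        if s[k,4]<60: continue
        w=W[l==k]; zt=np.percentile(w[:,2],95); t=w[w[:,2]>zt-4]
        print(name,'px',c[k].round(),'area',s[k,4],'ztop',zt.round(1),'ctr',t.mean(0).round(1),'ext',np.ptp(w[:,:2],axis=0).round(), 'mid',((t.max(0)+t.min(0))/2).round(1))
def pans(name,p,d):
    W=cloud(name,d); hsv=cv2.cvtColor(p,cv2.COLOR_RGB2HSV)
    m=((W[...,2]>66)&(W[...,2]<96)&(hsv[...,1]<90)&(W[...,0]>250)&(W[...,0]<620)&(abs(W[...,1])<330)&(d>0)).astype(np.uint8)
    m=cv2.morphologyEx(m,cv2.MORPH_OPEN,np.ones((5,5)))
    n,l,s,c=cv2.connectedComponentsWithStats(m)
    for k in range(1,n):
        if s[k,4]<1000: continue
        w=W[l==k]; r=cv2.minAreaRect(w[:,:2].astype(np.float32))
        print(name,'pan px',c[k].round(),s[k,4],'z',np.median(w[:,2]).round(1),'rect',r)
if __name__=='__main__':
    for n in('top','side'):
        a=np.load(n+'0.npz'); knobs(n,a['p'],a['d']); pans(n,a['p'],a['d'])
E
python3 meas.py
```

```text
top px [485. 200.] area 102 ztop 58.8 ctr [ 640.2 -413.3   57.4] ext [20. 19.] mid [ 639.4 -412.2   57.7]
top px [229. 225.] area 178 ztop 135.4 ctr [574.7 192.4 133.4] ext [31. 32.] mid [574.8 193.5 135.6]
top px [266. 229.] area 176 ztop 135.2 ctr [564.5 110.5 133.2] ext [32. 31.] mid [564.9 110.3 135. ]
top px [334. 235.] area 171 ztop 119.8 ctr [552.3 -43.9 118. ] ext [32. 32.] mid [552.  -43.4 120. ]
top px [447. 254.] area 163 ztop 48.8 ctr [ 512.8 -315.4   46.7] ext [31. 34.] mid [ 512.2 -314.9   48.9]
top px [259. 265.] area 171 ztop 136.2 ctr [483.1 124.6 134.4] ext [31. 31.] mid [483.8 124.5 135. ]
top px [365. 273.] area 491 ztop 136.1 ctr [ 463.9 -109.2  134. ] ext [53. 55.] mid [ 462.2 -110.9  135.6]
top px [420. 349.] area 465 ztop 29.1 ctr [ 291.  -243.5   27.2] ext [76. 87.] mid [ 288.2 -244.7   28. ]
top pan px [248. 247.] 5327 z 88.6 rect ((530.813720703125, 145.58969116210938), (199.7896728515625, 181.4971466064453), 83.91824340820312)
top pan px [346. 255.] 5213 z 72.9 rect ((507.71600341796875, -65.04319763183594), (198.55784606933594, 180.66290283203125), 83.864
[... 327 characters left out ...]
  27.7]
side px [313. 226.] area 198 ztop 118.4 ctr [549.7 -39.2 116.6] ext [31. 30.] mid [549.2 -39.5 117.4]
side px [291. 268.] area 237 ztop 134.4 ctr [562.6 114.1 132.8] ext [30. 35.] mid [562.8 114.7 133.5]
side px [327. 279.] area 251 ztop 134.4 ctr [481.9 128.7 132.7] ext [31. 32.] mid [481.6 128.1 133.3]
side px [276. 297.] area 263 ztop 134.3 ctr [573.2 198.7 132.5] ext [32. 32.] mid [572.9 198.4 133.3]
side pan px [334. 232.] 3329 z 73.0 rect ((504.8861083984375, -68.72706604003906), (197.2271270751953, 181.8789520263672), 83.54368591308594)
side pan px [304. 299.] 4753 z 89.0 rect ((528.1790771484375, 146.76431274414062), (202.6407470703125, 181.47683715820312), 83.57707214355469)
```

```bash
python3 -m pendant '[[[-1,0.324,-0.804,-0.05,-24],[-1,0.324,-0.804,-0.05,-24],[-1,0.324,-0.804,-0.05,-24],[-1,0.324,-0.804,-0.05,-24],[-1,0.324,-0.804,-0.05,-24],[-1,0.324,-0.804,-0.05,-24],[-1,0.324,-0.804,-0.05,-24],[-1,0.324,-0.804,-0.05,-24],[-1,0.324,-0.804,-0.05,-24],[-1,0.324,-0.804,-0.05,-24],[-1,0.324,-0.804,-0.05,-24],[-1,0.324,-0.804,-0.05,-24],[-1,0.324,-0.804,-0.05,-24],[-1,0.324,-0.804,-0.05,-24],[-1,0.324,-0.804,-0.05,-24],[-1,0.324,-0.804,-0.05,-24],[-1,0.324,-0.804,-0.05,-24],[-1,0.324,-0.804,-0.05,-24],[-1,0.324,-0.804,-0.05,-24],[-1,0.324,-0.804,-0.05,-24]]]'
cat > wr.py <<'E'
from h import *
from scipy.spatial.transform import Rotation as Ro
def wcloud(fn=None):
    s=monitor.sense(); p,d=cap('wrist',fn)
    i=vision.camera_info('wrist'); f,cx,cy=K(i); v,u=np.mgrid[0:480,0:640]
    P=np.stack([(u-cx)/f*d,(v-cy)/f*d,d],-1); H=np.array(i['hand_eye'])
    q=s['ee_rot']; R=Ro.from_quat([q[1],q[2],q[3],q[0]]).as_matrix()
    W=(P@H[:3,:3].T+H[:3,3])@R.T+s['eef_pos']
    return s,p,d,W
def brass(p,d,W,lo=0):
    hsv=cv2.cvtColor(p,cv2.COLOR_RGB2HSV)
    m=((hsv[...,0]>8)&(hsv[...,0]<28)&(hsv[...,1]>120)&(d>0)&(W[...,2]>lo)).astype(np.uint8)
    n,l,s,c=cv2.connectedComponentsWithStats(m)
    for k in range(1,n):
        if s[k,4]<300: continue
        w=W[l==k]; zt=np.percentile(w[:,2],95); t=w[w[:,2]>zt-3]
        print('px',c[k].round(),s[k,4],'ztop',zt.round(1),'top mean',t.mean(0).round(1),'mid',((t.max(0)+t.min(0))/2).round(1),'ext',np.ptp(w,axis=0).round())
E
python3 - <<'E'
from wr import *
s,p,d,W=wcloud('w1.png'); print(s['time_s'],s['eef_pos'],s['ee_rot'],s['joints'])
brass(p,d,W)
E
```

```text
time_s: 2.1
eef_pos: [511.0, -313.0, 147.6]
ee_rot: [-0.001, 0.924, 0.383, -0.0]
force: [0.1, 1.0, -0.4]
grip_width: 1.0
2.1 [ 510.98025986 -313.01595497  147.63762974] [-6.68057734e-04  9.23575026e-01  3.83417095e-01 -2.37444100e-04] [-7.45001892e-01  5.16677364e-01  1.33287605e+00  1.33688925e-04
  1.29345140e+00 -1.53202544e+00]
px [175.   3.] 364 ztop 24.1 top mean [ 314.5 -273.9   23.4] mid [ 314.3 -273.1   23.3] ext [29. 31. 23.]
px [ 99. 251.] 5216 ztop 36.5 top mean [ 392.2 -481.    35.4] mid [ 392.5 -484.5   35.8] ext [63. 93. 37.]
px [314. 222.] 1444 ztop 45.7 top mean [ 511.1 -314.4   44.6] mid [ 511.6 -315.2   44.7] ext [34. 35. 31.]
px [561. 322.] 7615 ztop 47.0 top mean [ 754.6 -217.3   46.6] mid [ 673.3 -222.9  143.9] ext [286. 127. 244.]
px [ 44. 351.] 1197 ztop 13.9 top mean [ 411.2 -615.2   23.3] mid [ 412.1 -488.8  127.3] ext [131. 284. 244.]
px [335. 395.] 4272 ztop 55.5 top mean [ 653.6 -423.8   57. ] mid [ 592.4 -383.8  154.6] ext [200. 185. 254.]
px [243. 405.] 3753 ztop 40.4 top mean [ 599.9 -511.3   44.8] mid [ 557.7 -433.9  152.1] ext [157. 243. 264.]
px [ 18. 401.] 1417 ztop 77.8 top mean [ 438.5 -619.5   82.9] mid [ 437.4 -492.9  165. ] ext [ 52. 277. 206.]
px [137. 472.] 381 ztop 49.1 top mean [ 582.4 -645.3   49. ] mid [ 583.2 -647.8   49.3] ext [  7. 100.  50.]
```

View pics/w1.png

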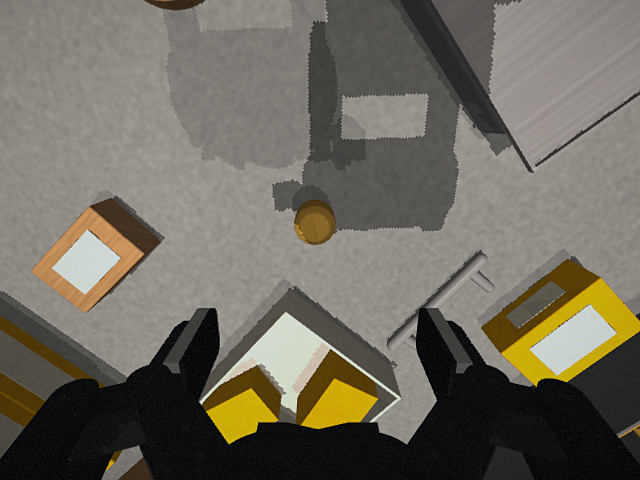

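The wrist view shows the loose knob at (314,222), which works out to (511,-314.5), right under the tool with nothing in the way. I go down and grip.

```bash
python3 -m pendant '[[[-1,0,-0.0015,-0.05,0],[-1,0,-0.0015,-0.1,0],[-1,0,-0.0015,-0.13,0],[-1,0,-0.0015,-0.1425,0],[-1,0,-0.0015,-0.1425,0],[1,0,-0.0015,-0.1425,0],[1,0,-0.0015,-0.1425,0],[1,0,-0.0015,-0.1425,0],[1,0,-0.0015,-0.1425,0],[1,0,-0.0015,-0.1425,0],[1,0,-0.0015,-0.1425,0],[1,0,-0.0015,-0.1425,0],[1,0,-0.0015,-0.1425,0],[1,0,-0.0015,-0.1425,0],[1,0,-0.0015,-0.1425,0]]]' 40
```

```text
time_s: 3.65
eef_pos: [511.9, -315.8, 7.4]
ee_rot: [0.001, 0.924, 0.383, 0.0]
force: [-1.4, 0.5, 9.0]
grip_width: 0.312
```

Run:
```python
from wr import *
s,p,d,W=wcloud('w2.png'); print(s['time_s'],s['eef_pos'],s['grip_width'],s['force'])
brass(p,d,W)
p,d=cap('side'); cv2.imwrite('pics/s2.png',cv2.resize(p[120:240,270:430,::-1],(800,600),interpolation=cv2.INTER_CUBIC))
```

```text
3.65 [ 511.91792702 -315.80151769    7.40902514] 0.3120660614517253 [-1.43502614  0.45169958  8.98357656]
px [317. 296.] 4565 ztop 45.5 top mean [ 511.4 -313.5   44.6] mid [ 511.5 -313.6   45.2] ext [34. 34. 47.]
px [ 20. 320.] 3400 ztop 35.2 top mean [ 420.1 -445.2   34.8] mid [ 418.  -451.1   34.6] ext [41. 64. 37.]
px [613. 443.] 3074 ztop 34.0 top mean [ 716.8 -264.3   38.2] mid [ 636.4 -263.9   80.6] ext [183.  52. 130.]
```

View pics/w2.png

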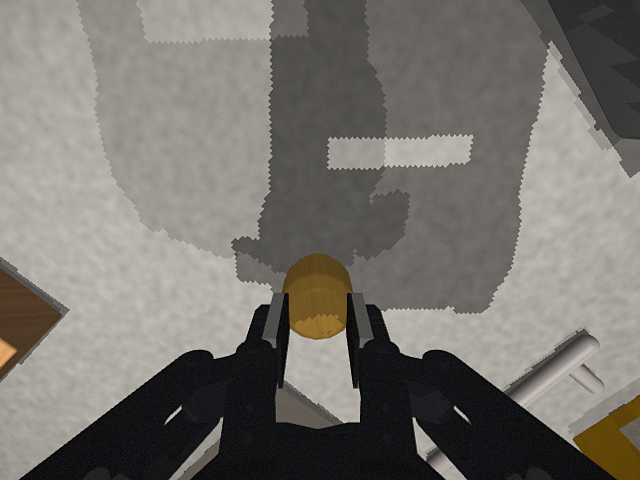

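View pics/s2.png

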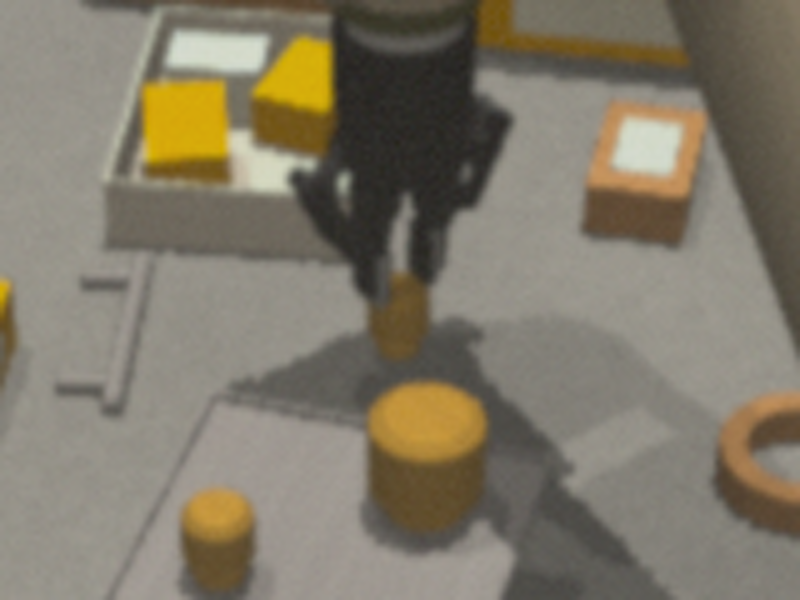

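The knob at (317,296) looks held between the pads and upright. The TCP reads about 2 mm above the commanded height with 9 N upward, so I lift a little and check the grip.

```bash
python3 -m pendant '[[[1,0,0,0.01,0],[1,0,0,0.03,0],[1,0,0,0.06,0],[1,0,0,0.06,0],[1,0,0,0.06,0]]]'
python3 - <<'E'
from wr import *
s,p,d,W=wcloud('w3.png'); print(s['time_s'],s['eef_pos'],s['grip_width'],s['force'])
brass(p,d,W)
p,d=cap('side'); cv2.imwrite('pics/s3.png',cv2.resize(p[90:240,270:470,::-1],(800,600),interpolation=cv2.INTER_CUBIC))
E
```

```text
time_s: 4.25
eef_pos: [511.4, -315.2, 66.2]
ee_rot: [0.001, 0.924, 0.383, 0.0]
force: [0.2, 0.6, 0.1]
grip_width: 0.006
4.25 [ 511.44724051 -315.15997775   66.20470615] 0.0062783781220067825 [0.15641466 0.55028546 0.08355844]
px [ 50. 282.] 7460 ztop 36.2 top mean [ 401.5 -466.8   35.4] mid [ 394.  -484.    35.5] ext [60. 94. 37.]
px [317. 254.] 2693 ztop 45.6 top mean [ 511.6 -313.7   44.6] mid [ 512.1 -314.5   44.6] ext [34. 35. 46.]
px [593. 392.] 7747 ztop 46.7 top mean [ 750.1 -255.8   46. ] mid [ 760.9 -244.9   45.8] ext [113. 111.  48.]
px [ 27. 440.] 1092 ztop 13.9 top mean [ 462.5 -624.5   15.2] mid [ 462.7 -489.8   97.7] ext [ 61. 284. 184.]
```

View pics/w3.png

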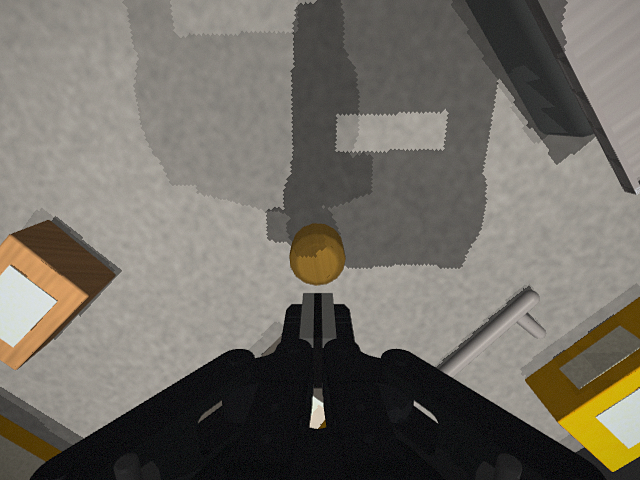

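View pics/s3.png

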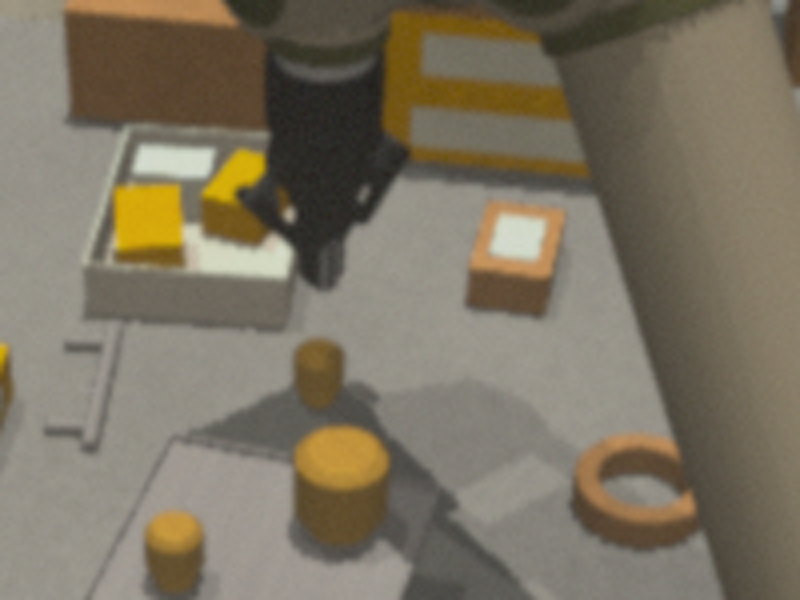

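The fingers closed to nothing and the knob is still standing at (317,254), so it slipped out. I measure where the fingertips really are.

Run:
```python
from wr import *
i=vision.camera_info('wrist'); f,cx,cy=K(i); H=np.array(i['hand_eye']); Hi=np.linalg.inv(H)
for P in ([0,0,0],[0,0,-19],[0,0,-40]):
    c=Hi[:3,:3]@P+Hi[:3,3]; print(P,f*c[0]/c[2]+cx,f*c[1]/c[2]+cy,c[2])
s,p,d,W=wcloud()
q=s['ee_rot']; R=Ro.from_quat([q[1],q[2],q[3],q[0]]).as_matrix()
T=(W-s['eef_pos'])@R
for v in (285,292,296,300,310,320,335,345,360,380):
    print(v,[(u,T[v,u].round(1).tolist()) for u in (310,326,)])
print(ctrl.tcp_to_grasp)
```

```text
[0, 0, 0] 314.97355997537915 278.9257971054367 194.73393821358746
[0, 0, -19] 314.79047938628497 295.3402972721848 176.7811808715744
[0, 0, -40] 314.5393950023292 317.8518299404053 156.9386595988231
285 [(310, [-3.3, 14.8, 21.9]), (326, [6.9, 16.2, 24.6])]
292 [(310, [-4.3, 41.9, 63.8]), (326, [8.0, 41.8, 63.5])]
296 [(310, [-1.9, -11.5, -40.9]), (326, [5.1, -11.1, -40.1])]
300 [(310, [-1.9, -11.3, -44.1]), (326, [4.9, -12.0, -45.3])]
310 [(310, [-1.7, -11.6, -52.8]), (326, [4.8, -11.7, -52.9])]
320 [(310, [-1.6, -11.9, -60.6]), (326, [4.6, -11.5, -59.9])]
335 [(310, [-1.4, -11.7, -70.0]), (326, [4.3, -11.7, -70.1])]
345 [(310, [-1.3, -12.7, -77.2]), (326, [4.2, -12.4, -76.8])]
360 [(310, [-1.1, -11.8, -83.8]), (326, [3.9, -12.7, -84.9])]
380 [(310, [-1.3, -1.0, -80.4]), (326, [4.1, -3.4, -83.2])]
18.700000000000003
```

Run:
```python
from h import *
print(monitor.sense()['eef_pos'])
for n in('side','top'):
    p,d=cap(n,n+'4.png'); W=cloud(n,d); hsv=cv2.cvtColor(p,cv2.COLOR_RGB2HSV)
    m=(np.hypot(W[...,0]-511,W[...,1]+314)<32)&(d>0)
    for lo in range(50,200,6):
        k=m&(W[...,2]>=lo)&(W[...,2]<lo+6)
        if k.sum(): v,u=np.nonzero(k); print(n,lo,k.sum(),W[k].mean(0).round(),p[k].mean(0).round(),u.mean().round(),v.mean().round())
    v,u=np.nonzero(m&(W[...,2]>50)); 
i=vision.camera_info('side'); f,cx,cy=K(i)
for z in (66,86,106,126):
    c=np.array(i['R'])@[511.4,-315.2,z]+i['t']; print(z,f*c[0]/c[2]+cx,f*c[1]/c[2]+cy)
p=cv2.imread('pics/side4.png'); cv2.imwrite('pics/side4c.png',cv2.resize(p[100:220,290:450],(800,600),interpolation=cv2.INTER_CUBIC))
```

```text
[ 510.86514365 -314.61782662   64.68627931]
side 98 8 [ 505. -309.  102.] [99. 98. 91.] 352.0 161.0
side 104 14 [ 507. -309.  107.] [75. 74. 69.] 351.0 160.0
side 110 19 [ 509. -308.  113.] [69. 67. 62.] 350.0 158.0
side 116 20 [ 509. -308.  118.] [65. 64. 59.] 350.0 156.0
side 122 24 [ 509. -308.  125.] [64. 61. 58.] 350.0 154.0
side 128 16 [ 509. -307.  131.] [64. 63. 58.] 350.0 153.0
side 134 12 [ 505. -308.  136.] [60. 58. 54.] 352.0 151.0
side 140 27 [ 505. -306.  143.] [58. 56. 51.] 351.0 149.0
side 146 43 [ 505. -308.  149.] [51. 49. 45.] 352.0 147.0
side 152 44 [ 509. -307.  155.] [51. 49. 44.] 350.0 145.0
side 158 25 [ 510. -307.  161.] [51. 49. 43.] 350.0 143.0
side 164 28 [ 504. -306.  167.] [48. 45. 41.] 352.0 142.0
side 170 23 [ 504. -303.  173.] [47. 45. 41.] 352.0 140.0
side 176 29 [ 502. -304.  179.] [45. 44. 40.] 353.0 138.0
side 182 34 [ 509. -300.  185.] [46. 43. 38.] 350.0 137.0
side 188 32 [ 504. -303.  191.] [44. 42. 38.] 352.0 135.0
side 194 42 [ 506. -300.  197.] [43. 41. 37.] 351.0 133.0
66 349.37895497129347 170.51386065127346
86 349.4859664130862 164.58203198741492
106 349.59503935311517 158.5359309231177
126 349.7062339406613 152.372223280061
```

View pics/side4c.png

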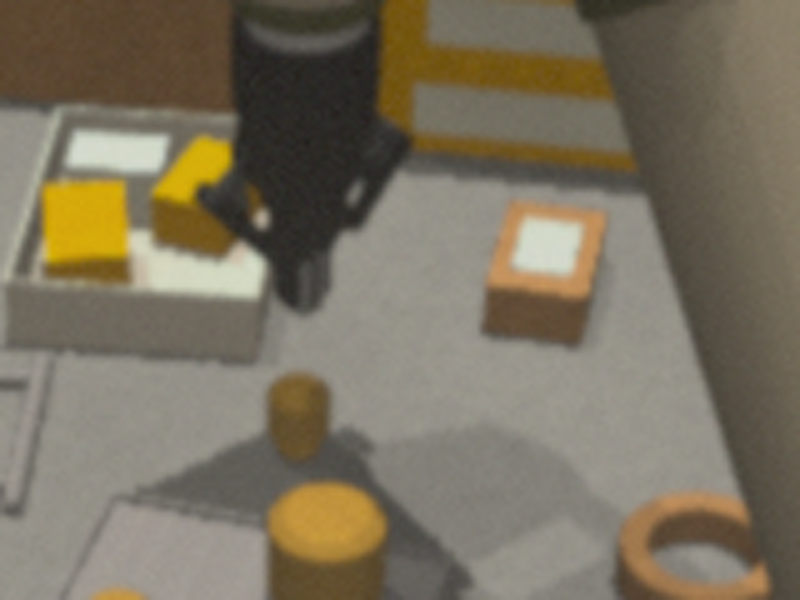

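The side view shows the closed fingertips at (351,162), about z = 97, while the TCP reads 65. The wrist depth gives a similar offset of 35–40 mm. So the real fingertips end about 33 mm short of the reported TCP, and my first grasp only caught the dome. I allow for that offset and go lower.

```bash
python3 -m pendant '[[[-1,0,0,0,0],[-1,0,0,0,0],[-1,0,0,0,0],[-1,0,0,0,0],[-1,0,0,0,0],[-1,0,0,0,0],[-1,0,0,-0.03,0],[-1,0,0,-0.06,0],[-1,0,0,-0.075,0],[-1,0,0,-0.086,0],[-1,0,0,-0.086,0]]]'
python3 - <<'E'
from wr import *
s,p,d,W=wcloud('w5.png'); print(s['time_s'],s['eef_pos'],s['grip_width'],s['force'])
brass(p,d,W)
q=s['ee_rot']; R=Ro.from_quat([q[1],q[2],q[3],q[0]]).as_matrix()
np.savez('w5.npz',W=W,T=(W-s['eef_pos'])@R,p=p)
E
```

```text
time_s: 5.6
eef_pos: [511.0, -314.8, -21.1]
ee_rot: [-0.001, 0.924, 0.383, -0.0]
force: [-0.6, 0.1, 0.8]
grip_width: 1.002
5.6 [ 511.03287643 -314.78644514  -21.06741444] 1.0023420958849523 [-0.55501624  0.11919069  0.80872862]
px [317. 332.] 7264 ztop 45.4 top mean [ 510.8 -313.1   44.5] mid [ 511.6 -313.6   44.6] ext [35. 35. 45.]
px [  8. 349.] 539 ztop 14.1 top mean [ 422.5 -442.2   13.2] mid [ 421.7 -445.7   14.1] ext [15. 18. 16.]
```

View pics/w5.png

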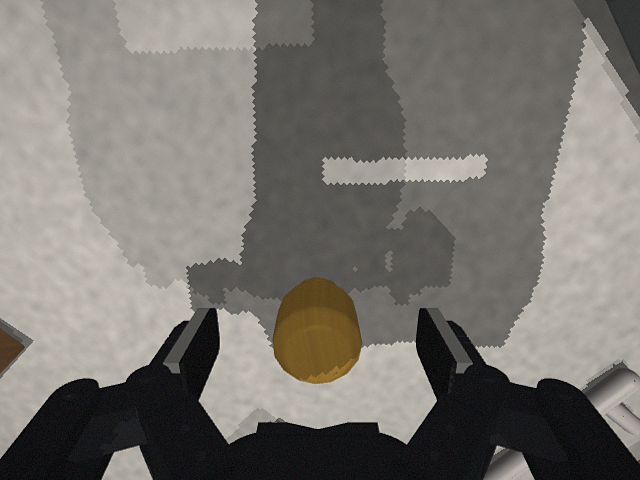

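The TCP reads −21 mm with no contact, which confirms the offset. The knob at (317,332) is centred between the open pads, so I close.

```bash
python3 -m pendant '[[[1,0,0,0,0],[1,0,0,0,0],[1,0,0,0,0],[1,0,0,0,0],[1,0,0,0,0],[1,0,0,0,0],[1,0,0,0,0],[1,0,0,0,0],[1,0,0,0,0]]]' 40; python3 -c "
from wr import *
s,p,d,W=wcloud('w6.png');brass(p,d,W)"
```

```text
time_s: 6.55
eef_pos: [511.7, -315.3, -19.5]
ee_rot: [0.001, 0.924, 0.383, 0.0]
force: [-1.0, 1.4, 6.3]
grip_width: 0.4
px [317. 329.] 7119 ztop 45.4 top mean [ 511.1 -313.    44.5] mid [ 512.2 -313.7   44.6] ext [34. 36. 46.]
px [  9. 346.] 627 ztop 15.0 top mean [ 422.1 -442.    14. ] mid [ 421.  -445.5   15. ] ext [16. 25. 18.]
px [628. 470.] 458 ztop 10.2 top mean [ 721.8 -263.5   10.4] mid [ 637.2 -264.8   55.5] ext [181.  19. 104.]
```

```bash
python3 -m pendant '[[[1,0,0,0.01,0],[1,0,0,0.03,0],[1,0,0,0.06,0],[1,0,0,0.06,0],[1,0,0,0.06,0]]]'
python3 - <<'E'
from wr import *
s,p,d,W=wcloud('w7.png'); print(s['time_s'],s['eef_pos'],s['grip_width'],s['force'])
brass(p,d,W)
p,d=cap('side'); cv2.imwrite('pics/s7.png',cv2.resize(p[90:240,270:470,::-1],(800,600),interpolation=cv2.INTER_CUBIC))
E
```

```text
time_s: 7.1
eef_pos: [511.4, -315.1, 40.2]
ee_rot: [0.0, 0.924, 0.383, 0.0]
force: [0.4, -0.2, -1.4]
grip_width: 0.406
7.1 [ 511.38750276 -315.10129519   40.20303729] 0.4057571168083384 [ 0.37434866 -0.17394048 -1.37942243]
px [ 34. 297.] 7126 ztop 36.1 top mean [ 409.4 -459.5   35.4] mid [ 402.6 -475.1   35.2] ext [60. 84. 37.]
px [317. 329.] 7137 ztop 105.1 top mean [ 511.  -312.8  104.2] mid [ 511.5 -313.7  104.2] ext [34. 35. 45.]
px [601. 419.] 5970 ztop 46.5 top mean [ 736.7 -260.9   47.4] mid [ 658.9 -256.3  103.4] ext [227.  83. 163.]
px [ 10. 470.] 409 ztop 12.3 top mean [ 467.6 -622.4   14.6] mid [ 467.1 -490.6   85.6] ext [ 24. 281. 162.]
```

View pics/s7.png

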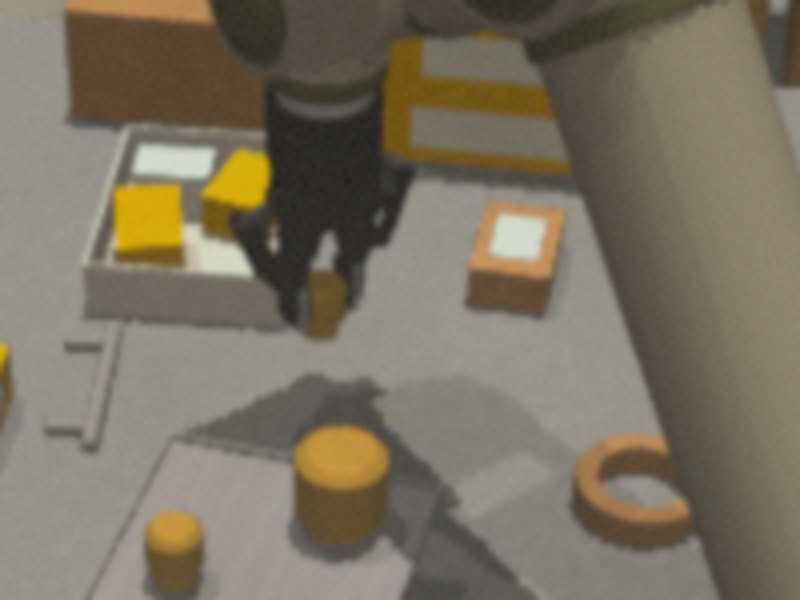

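View pics/w7.png

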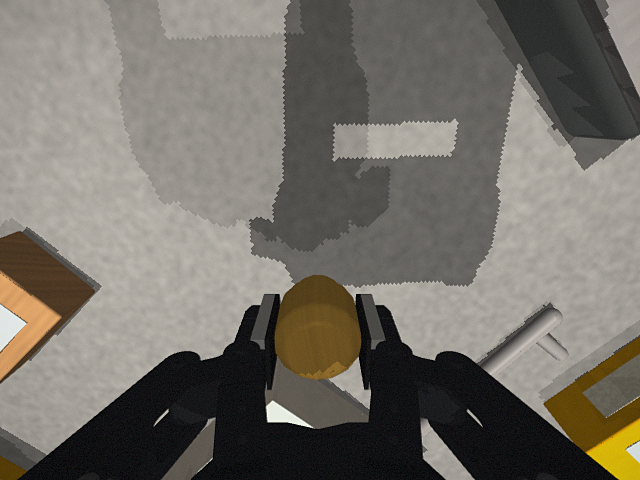

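Held: the knob's top rose to z = 104 and its underside is about 20 mm above the reported TCP. I carry it high over to the free corner of the left pan.

```bash
python3 -m pendant '[[[1,0,0,0.05,0],[1,0,0,0.1,0],[1,0,0,0.115,0],[1,0,0.03,0.115,0],[1,-0.002,0.07,0.115,0],[1,-0.004,0.12,0.115,0],[1,-0.005,0.17,0.115,0],[1,-0.006,0.22,0.115,0],[1,-0.008,0.27,0.115,0],[1,-0.01,0.32,0.115,0],[1,-0.011,0.37,0.115,0],[1,-0.012,0.42,0.115,0],[1,-0.014,0.47,0.115,0],[1,-0.015,0.505,0.115,0],[1,-0.015,0.519,0.115,0],[1,-0.015,0.519,0.115,0],[1,-0.015,0.519,0.115,0],[1,-0.015,0.519,0.115,0]]]'
python3 - <<'E'
from wr import *
s,p,d,W=wcloud('w8.png'); print(s['time_s'],s['eef_pos'],s['grip_width'],s['force'])
brass(p,d,W)
import meas
p,d=cap('top','t8.png'); meas.knobs('top',p,d); meas.pans('top',p,d)
E
```

```text
time_s: 9.0
eef_pos: [496.5, 202.5, 154.5]
ee_rot: [0.0, 0.924, 0.383, -0.0]
force: [0.5, -0.1, -1.6]
grip_width: 0.406
9.0 [496.5142509  202.53711091 154.47658733] 0.40581047426950917 [ 0.45368374 -0.13926672 -1.63752973]
px [312. 342.] 9018 ztop 219.3 top mean [496.1 204.9 218.5] mid [496.8 203.9 218.5] ext [106. 158. 133.]
px [225. 309.] 2443 ztop 133.3 top mean [481.9 129.5 132.6] mid [482.8 151.3 168.7] ext [ 32.  75. 118.]
px [400. 321.] 818 ztop 133.5 top mean [569.7 210.2 141.3] mid [548.4 218.7 181.7] ext [ 81.  34. 143.]
px [ 36. 442.] 3028 ztop 132.0 top mean [452.4 -86.  134.3] mid [451.7  32.7 203. ] ext [ 40. 279. 205.]
px [180. 466.] 524 ztop 251.1 top mean [475.3 165.3 255.6] mid [475.5 166.  254.6] ext [ 92. 205. 184.]
top px [485. 200.] area 103 ztop 59.1 ctr [ 641.  -411.8   57.1] ext [20. 17.] mid [ 639.4 -410.9   57.7]
top px [266. 229.] area 178 ztop 136.2 ctr [565.6 111.7 134.3] ext [31. 32.] mid [565.1 111.4 135.5]
top px [334. 235.] area 167 ztop 120.3 ctr [552.3 -42.9 118.2] ext [32. 32.] mid [552.9 -42.3 119.6]
top px [259. 265.] area 174 ztop 136.3 ctr [483.4 124.4 134.3] ext [31. 31.] mid [482.7 125.5 135.3]
top px [365. 273.] area 493 ztop 135.9 ctr [ 464.7 -109.3  133.9] ext [53. 55.] mid [ 463.4 -109.8  135.8]
top px [420. 349.] area 472 ztop 28.9 ctr [ 290.6 -245.2   26.9] ext [75. 86.] mid [ 288.9 -243.9   28.9]
top pan px [261. 245.] 3405 z 88.6 rect ((529.2228393554688, 137.17135620117188), (144.8839569091797, 180.42611694335938), 84.1255111694336)
top pan px [345. 256.] 5163 z 72.8 rect ((507.5714416503906, -64.8436279296875), (197.90850830078125, 181.05731201171875), 84.12825012207031)
```

View pics/w8.png

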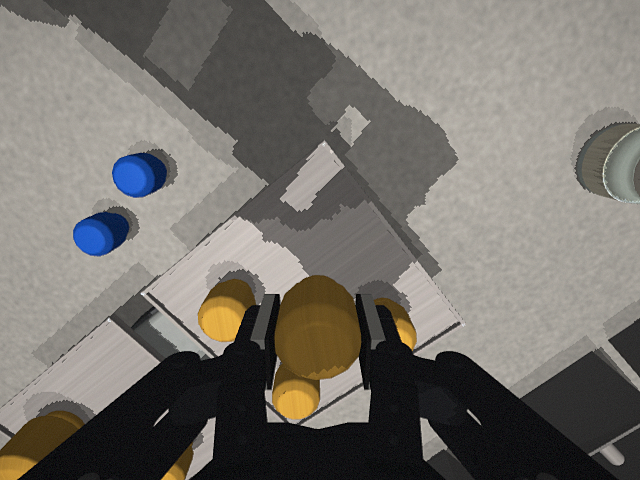

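View pics/t8.png

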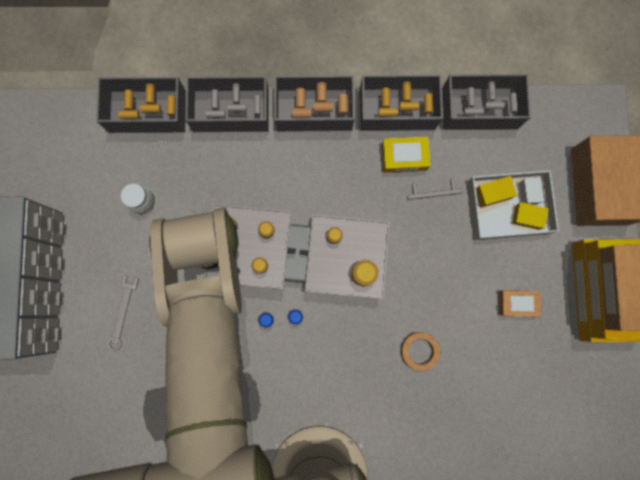

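The knob is upright in the grip above the free corner, at about (496.5,204.5). The left pan is still up at its stop (z ≈ 88.6). I lower the knob until it just touches, then open.

```bash
python3 -m pendant '[[[1,0,0,-0.03,0],[1,0,0,-0.06,0],[1,0,0,-0.075,0],[1,0,0,-0.082,0],[1,0,0,-0.085,0],[1,0,0,-0.087,0],[1,0,0,-0.087,0],[1,0,0,-0.087,0]]]'
python3 - <<'E'
from wr import *
s,p,d,W=wcloud('w9.png'); print(s['time_s'],s['eef_pos'],s['grip_width'],s['force'])
brass(p,d,W)
import meas
p,d=cap('top','t9.png'); meas.pans('top',p,d)
E
```

```text
time_s: 9.9
eef_pos: [496.7, 204.0, 68.3]
ee_rot: [0.0, 0.924, 0.383, 0.001]
force: [-0.3, 0.1, -0.0]
grip_width: 0.403
9.9 [496.67170311 203.9778455   68.34818556] 0.4030601956984454 [-0.2558825   0.09729726 -0.0352393 ]
px [317. 329.] 7105 ztop 133.3 top mean [496.1 206.3 132.4] mid [496.7 205.6 132.3] ext [34. 34. 46.]
px [199. 440.] 538 ztop 160.9 top mean [477.  168.6 163.1] mid [477.  171.8 163. ] ext [24. 56. 47.]
px [437. 452.] 1301 ztop 157.0 top mean [513.9 229.8 178.5] mid [518.3 228.6 172.3] ext [87. 37. 68.]
top pan px [261. 243.] 3386 z 88.3 rect ((526.8214721679688, 142.45457458496094), (191.956787109375, 185.232177734375), 89.29053497314453)
top pan px [345. 256.] 5198 z 73.1 rect ((507.71063232421875, -64.9432144165039), (198.11077880859375, 180.90830993652344), 83.96084594726562)
```

The force went from −1.5 to 0 N, so the pan now carries the knob. I release.

```bash
python3 -m pendant '[[[0,0,0,0,0],[-0.2,0,0,0,0],[-0.4,0,0,0,0],[-0.5,0,0,0,0],[-0.5,0,0,0,0],[-0.5,0,0,0,0],[-0.5,0,0,0.0,0],[-0.5,0,0,0.03,0],[-0.5,0,0,0.07,0],[-0.5,0,0,0.115,0],[-0.5,0,0,0.115,0],[-0.5,0,0,0.115,0]]]'
python3 - <<'E'
from wr import *
s,p,d,W=wcloud('w10.png'); print(s['time_s'],s['eef_pos'],s['grip_width'],s['force'])
brass(p,d,W)
E
```

```text
time_s: 11.2
eef_pos: [496.5, 204.0, 183.1]
ee_rot: [0.0, 0.924, 0.384, 0.001]
force: [0.0, -1.1, -0.6]
grip_width: 0.748
11.2 [496.45364764 203.9927918  183.0787623 ] 0.7483521218535153 [ 0.04431631 -1.09627439 -0.61131698]
px [317. 236.] 1997 ztop 125.9 top mean [497.  205.7 124.8] mid [497.3 205.4 124.9] ext [35. 35. 31.]
px [237. 285.] 1715 ztop 125.6 top mean [480.3 132.1 126. ] mid [482.9 152.2 174.1] ext [ 35.  77. 145.]
px [375. 304.] 1623 ztop 125.8 top mean [571.2 196.  125.9] mid [551.4 207.8 173.4] ext [ 73.  52. 142.]
px [297. 357.] 1848 ztop 125.6 top mean [563.2 114.9 124.7] mid [563.2 114.4 124.8] ext [34. 33. 46.]
px [ 37. 429.] 2067 ztop 140.2 top mean [448.1 -97.8 142.6] mid [446.7  21.2 219.1] ext [ 24. 320. 222.]
px [171. 450.] 1154 ztop 124.8 top mean [548.1 -31.7 128.5] mid [517.3  59.9 203.3] ext [ 99. 227. 182.]
```

View pics/w10.png

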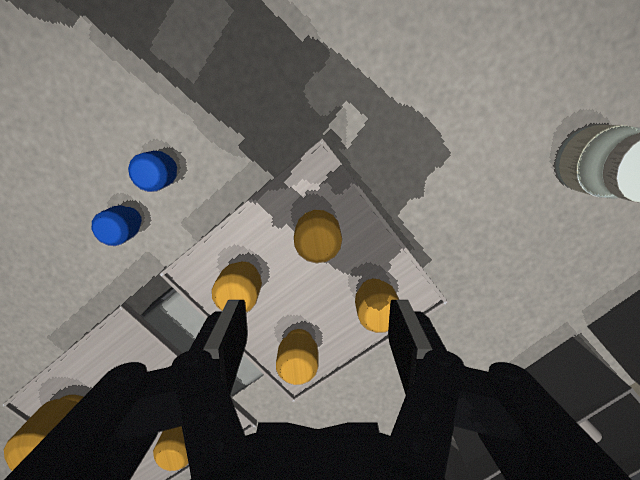

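All four knobs stand on the left pan, with tops at about z = 124.8, so the plate is at about 80.8 and level. I move the arm clear and check with both fixed cameras.

```bash
python3 -m pendant '[[[-0.5,0,0,0.05,0],[-0.5,0,0,0.08,0],[-0.5,-0.03,0.03,0.08,0],[-0.5,-0.06,0.06,0.08,0],[-0.5,-0.09,0.09,0.08,0],[-0.5,-0.12,0.12,0.08,0],[-0.5,-0.15,0.15,0.08,0],[-0.5,-0.18,0.18,0.08,0],[-0.5,-0.22,0.22,0.08,0],[-0.5,-0.25,0.25,0.08,0],[-0.5,-0.28,0.28,0.08,0],[-0.5,-0.3,0.28,0.08,0],[-0.5,-0.3,0.28,0.08,0],[-0.5,-0.3,0.28,0.08,0],[-0.5,-0.3,0.28,0.08,0],[-0.5,-0.3,0.28,0.08,0]]]'
python3 - <<'E'
from h import *
import meas
for n in('top','side'):
    p,d=cap(n,n+'11.png'); meas.knobs(n,p,d); meas.pans(n,p,d)
    if n=='side': cv2.imwrite('pics/s11c.png',cv2.resize(p[180:360,240:480,::-1],(800,600),interpolation=cv2.INTER_CUBIC))
    else: cv2.imwrite('pics/t11c.png',cv2.resize(p[190:340,190:390,::-1],(800,600),interpolation=cv2.INTER_CUBIC))
E
```

```text
time_s: 12.85
eef_pos: [197.3, 483.6, 262.4]
ee_rot: [0.0, 0.924, 0.383, -0.0]
force: [0.4, -0.1, -0.0]
grip_width: 0.751
top px [484. 200.] area 106 ztop 58.5 ctr [ 640.4 -411.5   56.8] ext [21. 18.] mid [ 640.5 -412.2   57.9]
top px [229. 225.] area 179 ztop 128.4 ctr [575.9 194.  126.3] ext [32. 31.] mid [576.  193.5 127.6]
top px [266. 230.] area 174 ztop 128.2 ctr [565.5 109.9 126.8] ext [30. 31.] mid [562.8 109.8 128.1]
top px [334. 234.] area 172 ztop 127.8 ctr [552.2 -43.6 125.9] ext [33. 32.] mid [550.9 -42.  127.2]
top px [225. 260.] area 178 ztop 128.0 ctr [498.6 201.1 125.9] ext [31. 33.] mid [497.8 201.9 127.8]
top px [260. 265.] area 172 ztop 127.9 ctr [484.6 123.8 125.9] ext [31. 32.] mid [484.6 123.3 126.9]
top px [365. 272.] area 498 ztop 143.7 ctr [ 464.3 -109.5  141.9] ext [53. 53.] mid [ 464.9 -109.2  143.3]
top px [420. 349.] area 464 ztop 29.0 ctr [ 288.7 -243.7   27.1] ext [75. 86.] mid [ 288.9 -243.7   29.1]
top pan px [249. 248.] 5080 z 80.9 rect ((530.2732543945312, 145.50186157226562), (199.57908630371094, 180.6271514892578), 83.99767303466797)
top pan px [
[... 438 characters left out ...]
.8 125.2]
side px [291. 271.] area 244 ztop 127.1 ctr [562.3 114.9 125.2] ext [31. 29.] mid [562.1 115.4 125.9]
side px [327. 281.] area 254 ztop 126.8 ctr [481.7 128.7 125.2] ext [31. 34.] mid [481.4 128.6 125.9]
side px [276. 300.] area 270 ztop 126.7 ctr [573.3 198.  125. ] ext [32. 31.] mid [573.6 197.2 125.7]
side px [312. 309.] area 278 ztop 126.4 ctr [496.  206.4 124.8] ext [31. 33.] mid [495.8 205.4 125.5]
side pan px [334. 230.] 3355 z 80.7 rect ((505.4305419921875, -64.44161224365234), (203.7704620361328, 181.63525390625), 84.20117950439453)
side pan px [304. 301.] 4407 z 81.3 rect ((528.6061401367188, 148.56036376953125), (199.6487274169922, 181.88011169433594), 84.24681854248047)
```

View pics/s11c.png

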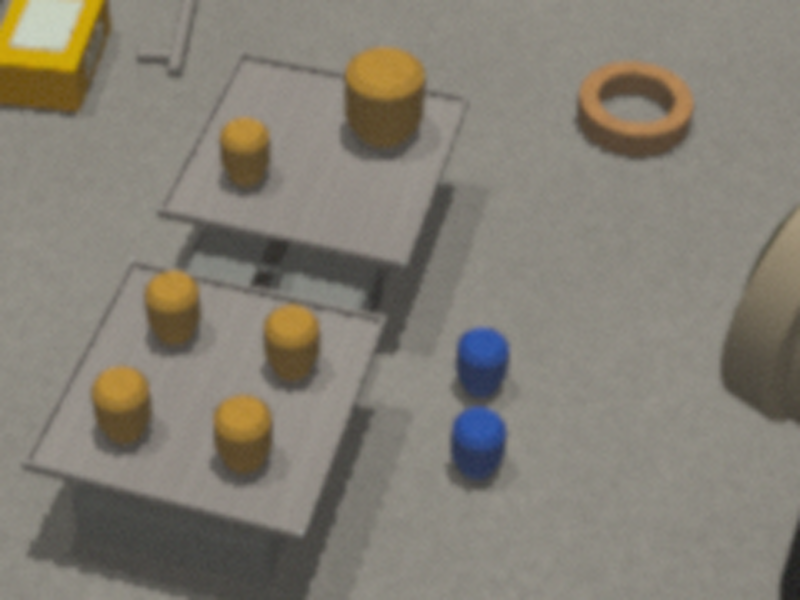

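View pics/top11.png

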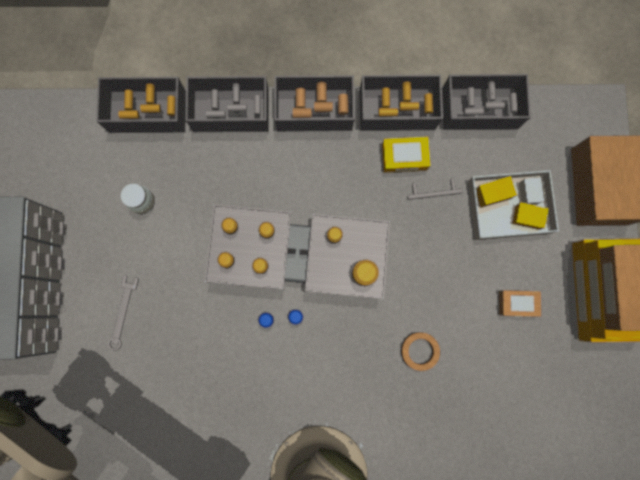

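Both cameras agree. The pans are at z = 80.9 and 80.5 (top camera) and 81.3 and 80.7 (side camera). The left pan holds four small knobs at (229,225), (266,230), (225,260) and (260,265), the right pan holds the big one and a small one, and the other goods have not moved. I hand in.

```bash
python3 -c "
from rig import order,monitor
s=monitor.sense();print(s['time_s'],s['dq'].round(4));print(order.finish_job())"
```

```text
12.95 [ 0.0057 -0.0026 -0.0023  0.0007  0.0011  0.001 ]
the job is handed in; nothing more can be done
None
```

I put the loose knob on the free corner of the left pan, so it now holds four small knobs against the big knob and one small one on the right. I handed the job in at 12.95 s; it reported no verdict.

**Last checks:**
- **Level:** the pans came out within 0.4 mm of each other in the top camera and 0.6 mm in the side camera, each about 1 mm above the nominal 80 mm. I judged this from measured heights; the pointers themselves were too small to compare in the pictures.
- **Knobs:** all six stand upright on the pans, and the new one is about 80 mm from its nearest neighbours.
- **Bystanders and arm:** the other goods looked unmoved in the pictures, and the arm was parked clear of everything.

**What went wrong or disagreed:**
- **First grasp slipped:** the pads caught only the knob's domed top. The knob stayed standing where it was.
- **Fingertip position:** the real fingertips end about 33 mm short of the reported TCP. The side camera put it at about 30–35 mm and the wrist depth at 35–40 mm. I grasped and placed using that offset, which is why the TCP read −21 mm during the second grasp.
- **Camera differences:** the top and side cameras differ by about 2–5 mm in position, and the top camera reads about 2 mm higher on the knob tops.

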